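# Dock and lock a support arm on its sunken ball

### The job

Dock the swinging blue support arm on the white landing block: raise the red bail handle of its coupler fully, lower the arm and feel along the block until the coupler drops fully home over the sunken brass ball while the handle is still up, then press the handle fully down to lock it. Leave the beaker, the timer and the roll of black tape standing where they are.

Things in the scene. Friction and masses are not known exactly. Their poses are not given: they have to be found in the camera images.
- mount: Fixed grey pedestal of the blue support arm, base 88 x 100 x 10 mm. Origin: underside centre, on the vertical swivel axis. x points towards the landing block, z up.
- cross_hinge (a point): Middle of the arm's cross hinge, on the swivel axis, 48 mm above the pedestal's origin; axes as the pedestal's. The arm is a blue bar 30 mm wide whose top lies 9 mm above this hinge when level.
- block_about (a point): NOT the ball: the middle of the range where it may be, at the height of the block's top (50 mm), 190 mm from the swivel axis. The true ball centre lies up to 18 mm to either side of it along mount y and must be found by touch or by eye. The fixed white block, 75 mm along mount x by 200 mm, has in its middle a notch 55 mm wide, open to the pedestal; in it stands the brass ball, 30 mm diameter, top 51 mm high.
- swivel (a joint): Swivel of the arm about the vertical axis, rad. 0: arm along mount x; positive: towards mount +y; range -0.30 to 0.30. Friction of about 1 N at the coupler. It starts at 0.18 to 0.27, always to the +y side of the ball.
- tongue (a joint): Pitch of the arm, rad. 0: level, coupler fully home on the ball (or lower stop); positive: coupler raised; up to 0.60. Friction holds it where it is left; 1 to 3 N down on the coupler lowers it. Resting on the block's top beside the notch it reads about 0.10 to 0.12; over the ball the coupler goes 19 mm further down, to 0.
- cup_rim (a point): Centre of the coupler's lower rim: a cup open below, 48 mm outer and 37 mm inner diameter, its axis 190 mm from the swivel axis, its rim 17 mm below the cross hinge when level. It enters the notch only within about 3 mm sideways of the ball's centre.
- bail (a joint): Bail handle, rad. 0: down (locked), lying back over the arm; 1.0: fully raised. Friction holds it where it is left: about 3 N at its bar moves it. Down, its claw stands under the cup and bars the ball from going in; raised, the claw swings clear behind the block.
- bail_pivot (a point): Middle of the bail's cross axis on the arm: 157 mm from the swivel axis, 4 mm below the cross hinge when level. The bar's middle swings about it at 78 mm.
- handle_bar (a point): Middle of the bail's red cross bar, 12 mm thick, 54 mm free between its side arms, lying across the blue arm. Bail down, arm level: 65 mm behind and 44 mm above the bail's pivot; it swings up and towards the coupler. 31 mm between the bar's middle and the blue arm's top. Its x axis then points along the arm away from the pedestal.
- press_pad (a point): Centre of the surface of the grey pad on top of the coupler, over the cup's axis, 17 mm above the cross hinge when level. The pad is 50 mm long; on each side stands a cheek 14 mm high, 52 mm apart, so that closed fingertips between them can press the coupler down and push it sideways. x points along the arm away from the pedestal.
- beaker_mid (a point): Centre of a loose 50 ml glass beaker, 46 mm diameter, 60 mm high; bystander.
- timer_mid (a point): Centre of a loose white bench timer with three buttons, 31 x 64 x 58 mm high; bystander.
- tape_mid (a point): Centre of a loose roll of black tape lying flat, 64 mm diameter, 19 mm high; bystander.
There are look-alikes about, which are no part of the job. Leave any turquoise look-alike of the part that bears tape_mid alone. Leave any orange look-alike of the part that bears timer_mid alone.

How it is judged:
On the way, in this order (a step that is already met when the one before it is completed fails the run):
1. the handle is raised (over 0.8 rad) while the arm is still up (value of joint bail above 0.8 rad and value of joint tongue above 0.06 rad), for 0.2 s.
2. the coupler is fully home over the ball (arm under 0.025 rad) with the handle still up (over 0.6 rad) (value of joint tongue below 0.025 rad and value of joint bail above 0.6 rad), for 0.2 s.
At the end, for the whole second after the job is handed in: The arm is level with its coupler home over the ball (under 0.025 rad), the handle is fully down (under 0.08 rad), both at rest; beaker, timer and tape stand upright within 30 mm of where they began (value of joint bail below 0.08 rad and value of joint tongue below 0.025 rad and velocity of joint bail between -0.05 and 0.05 rad/s and velocity of joint tongue between -0.05 and 0.05 rad/s and distance of each of beaker_mid, timer_mid, tape_mid from where it was at the start of the episode below 0.03 m and angle between each of beaker_mid, timer_mid, tape_mid's own z axis and vertical below 0.3 rad); the robot touches nothing.
It fails at once if the beaker is shoved more than 30 mm or tipped over (distance of beaker_mid from where it was at the start of the episode above 0.03 m or angle between beaker_mid's own z axis and vertical above 0.6 rad).
It fails at once if the timer is shoved more than 30 mm or tipped over (distance of timer_mid from where it was at the start of the episode above 0.03 m or angle between timer_mid's own z axis and vertical above 0.6 rad).
It fails at once if the tape is shoved more than 30 mm or tipped over (distance of tape_mid from where it was at the start of the episode above 0.03 m or angle between tape_mid's own z axis and vertical above 0.6 rad).
It also fails if it takes over 61 s, if anything falls off the work surface, if the arm or the gripper's body presses on something with over 40 N, if the wrist force passes 120 N, or if a joint passes its speed limit or range.

### The arm

A 7-joint arm with a two-finger parallel gripper is mounted at the origin on a cart in front of the work surface, level with it; the furniture and walls round the work are solid. World frame = base frame: x ahead of the robot, y to its left, z up, the work surface at z = 0. Lengths are in m, angles in rad, forces in N, time in s.
With the tool pointing down it reaches from about 0.4 to 0.85 m from the base axis. Payload 10.4 kg.
Tool frame: the origin (TCP) lies at the very end of the fingers, on their centre line; the grasp point (between the pads) lies 19 mm behind it; z points along the fingers, y is the line along which they close (so a half turn about z gives the same grasp; the last joint's range is limited). The gripper opens to 87 mm and grips with 3 to 60 N. Pads are 19 mm wide; open, the fingers measure 117 mm over their backs; the gripper's body (75 mm by 190 mm) begins 51 mm behind the grasp point.
Start: joints at [-1.333, 0.332, -0.065, 1.46, 0.022, 1.35, -0.088], TCP at [0.161, 0.604, 0.201] pointing down, gripper open.
Joint ranges: [-2.6, 2.6], [-0.5, 2.12], [-1.47, 1.34], [0.16, 2.42], [-1.27, 4.41], [0.06, 2.06], [-2.6, 2.6]. Speed limits (rad/s): [2.22, 2.22, 2.79, 2.79, 3.14, 3.14, 3.14].

### API

Orientations are given as a rotation vector (axis times angle).
In Python, from bench import robot, eyes gives the robot as it stands.
- The arm moves only by the tool jog_arm, never from a script. Its argument "rows" is a list of rows, each an object with "travel": the shift along the tool's x, y, z in m, a list of three; "turn": the turn about the tool's z in degrees; "hand": the opening, from 0 (shut) to 1 (fully open). A call has 1 to 5 rows; each row is the pose to reach, as a shift and turn from the pose commanded when the call began, along the tool's axes at that moment; what a row does not reach only later rows make up. A row lasts 1/12 s, in which the tool goes at most 41.7 mm and 7.16 degrees, less where a joint would pass 70% of its speed; a pose out of reach is approached as far as the arm can. A call with a gripper value outside its range is refused whole. The fingers move at their own pace and stop on an object; "grip_force" is the grip in N (left out, the last holds). Time passes only in rows, so rows that repeat a pose let the fingers close. It gives the time, the measured TCP pose, the force, the opening and the grip force at its end, in the units of the state.
- robot.get_state(): the state, without advancing time (a new reading comes with each control period).
- eyes.grab_frame(name): name is "side" or "top"; returns (picture, depth): 384x512x3 uint8, red, green, blue; 384x512 float32, m along the optical axis (not along the pixel's ray), 0 where there is no reading.
- eyes.camera_info(name): a dict with "fx", "fy", "cx", "cy" (pixels), "k1" (the pictures are not rectified: a ray, as slopes to the right and down, at radius r is drawn at 1 + k1 r^2 times it, then the intrinsics apply), "R" (3x3) and "t" (3): a world point X has camera coordinates R X + t. Camera axes: x right, y down, z forward; pixel columns grow to the right and rows downward; lengths in m; the calibration is good to about 2 mm. A picture is of the moment at which its call begins. camera_info takes no time and is no camera call.
- robot.finish_job(): hands the job in; it is judged then, once.
The state is a dict: "time": time; "joints": joint angles; "dq": joint speeds; "effort": joint torques, N m; "eef_pos": TCP position; "ee_rot": TCP orientation; "contact_force": force on the tool from outside, world axes, zero at the start; "ft_torque": the same for the moment, N m; "finger_gap": finger opening in m; "grip_force": force on a finger pad.
Only numpy, scipy, OpenCV 4.12 (cv2) and the standard library are available. Lean on these libraries where they do the work, as an engineer would, in place of code of your own. Each camera call takes 0.05 s, during which the arm holds its last target. There are 200 camera calls.

## Working session

There is one attempt and no reset: what is moved stays moved. The work goes in short steps, Python scripts to look and compute and a tool call to move; the robot and the scene stay as the last step left them, time stands still between calls to the robot, and variables do not carry over. Pictures are saved under pics/ and viewed, at most 12 in all, crops included, and the job is handed in when it is done.

Besides the shell and the picture viewer there is one more tool, called after "Request:" as a command line: name --argument value ..., lists and objects as JSON in quotes. jog_arm: Moves the arm, as the interface text tells. Its arguments: {"type":"object","properties":{"rows":{"type":"array"},"grip_force":{"type":"number"}},"required":["rows"]}

```bash
ls; mkdir -p pics
cat > h.py <<'E'
import numpy as np, cv2
from bench import robot, eyes
from scipy.spatial.transform import Rotation as Ro
def cam(n):
    c=eyes.camera_info(n); return c,np.array(c["R"]),np.array(c["t"])
def slopes(c,u,v):
    x=(np.asarray(u,float)-c["cx"])/c["fx"]; y=(np.asarray(v,float)-c["cy"])/c["fy"]
    a,b=x.copy(),y.copy()
    for _ in range(20):
        s=1+c["k1"]*(a*a+b*b); a,b=x/s,y/s
    return a,b
def pts(n,depth):  # world point for every pixel
    c,R,t=cam(n); v,u=np.mgrid[0:384,0:512]; a,b=slopes(c,u,v)
    P=np.stack([a*depth,b*depth,depth],-1); return (P-t)@R
def ray(n,u,v):
    c,R,t=cam(n); a,b=slopes(c,u,v); return -R.T@t, R.T@np.array([a,b,1.0])
def onplane(n,u,v,z):
    o,d=ray(n,u,v); return o+d*(z-o[2])/d[2]
E
python3 - <<'E'
from h import *
s=robot.get_state(); print({k:np.round(v,3).tolist() for k,v in s.items()}); print(Ro.from_rotvec(s["ee_rot"]).as_matrix().round(3))
for n in("side","top"):
    p,d=eyes.grab_frame(n); cv2.imwrite(f"pics/{n}0.png",p[...,::-1]); np.savez(f"{n}0.npz",p=p,d=d)
    c,R,t=cam(n); print(n,c["fx"],c["k1"],(-R.T@t).round(3),R[2].round(3),(d>0).mean())
E
```

```text
pics
{'time': 0.0, 'joints': [-1.333, 0.333, -0.065, 1.461, 0.022, 1.35, -0.088], 'dq': [0.001, -0.001, -0.0, 0.001, 0.001, -0.002, -0.001], 'effort': [-0.0, -62.326, 0.024, -38.99, -0.061, 0.04, 0.0], 'eef_pos': [0.161, 0.603, 0.2], 'ee_rot': [-0.408, -3.115, 0.002], 'contact_force': [-0.804, 0.712, -0.159], 'ft_torque': [0.027, 0.023, -0.008], 'grip_force': 0.0, 'finger_gap': 0.087}
[[-0.966  0.258 -0.   ]
 [ 0.258  0.966 -0.001]
 [-0.    -0.001 -1.   ]]
side 379.4686896266006 -0.10331940369985562 [0.345 0.735 0.592] [ 0.211 -0.823 -0.527] 0.9958750406901041
top 405.42993357496346 -0.10085383287699742 [ 0.452 -0.05   0.915] [ 0.111 -0.005 -0.994] 0.9961140950520834
```

View pics/side0.png

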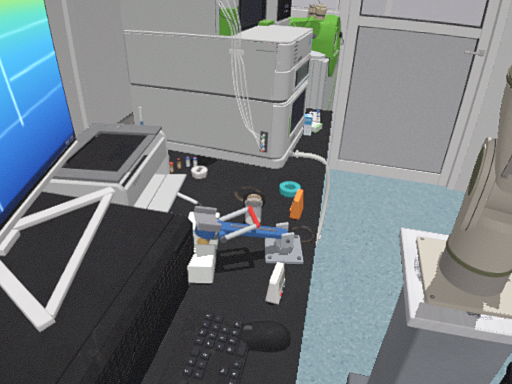

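View pics/top0.png

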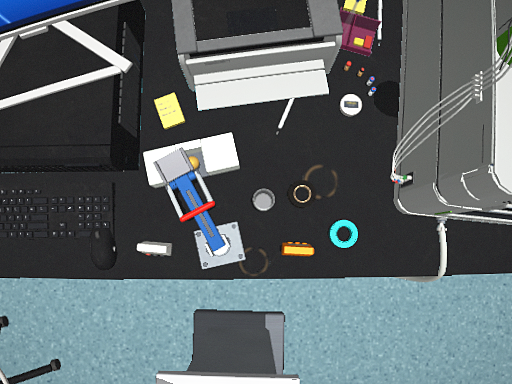

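The side view shows the blue arm at (240,228) with the red bail bar at (253,215), white block at (203,262), and white timer at (276,283). In the top view the pedestal is at (220,245), the coupler pad at (174,165), the brass ball at (194,161) and the red bar at (197,211). The beaker is at (263,199), the tape at (301,194) and the timer at (154,248).

Run:
```python
from h import *
z=np.load("top0.npz"); p,d=z["p"],z["d"]; W=pts("top",d)
cr=p[120:290,130:320]; cv2.imwrite("pics/topc.png",cv2.resize(cr,None,fx=4,fy=3.5,interpolation=cv2.INTER_CUBIC)[...,::-1][:600,:])
hsv=cv2.cvtColor(p,cv2.COLOR_RGB2HSV)
def comp(m,name):
    n,l,st,ce=cv2.connectedComponentsWithStats(m.astype(np.uint8))
    for i in range(1,n):
        if st[i,4]>25:
            q=W[l==i]; print(name,st[i].tolist(),ce[i].round(1),np.median(q,0).round(4),"z",np.percentile(q[:,2],[5,95]).round(4))
roi=np.zeros(d.shape,bool); roi[120:285,130:360]=1
H,S,V=hsv[...,0],hsv[...,1],hsv[...,2]
comp(roi&((H<6)|(H>174))&(S>150)&(V>90),"red")
comp(roi&(H>100)&(H<125)&(S>120),"blue")
comp(roi&(H>10)&(H<28)&(S>100)&(V>60),"brass/orange")
comp(roi&(S<40)&(V>225)&(abs(W[...,2]-.05)<.012),"white@50")
comp(roi&(abs(W[...,2]-.010)<.006)&(V>90)&(S<60),"base@10")
m=roi&(abs(W[...,2]-.010)<.006)&(V>90)&(S<60)
for q in [(m,"base"),(roi&(S<40)&(V>200)&(abs(W[...,2]-.05)<.012),"blk")]:
    ys,xs=np.nonzero(q[0]); Q=W[q[0]][:,:2].astype(np.float32); print(q[1],cv2.minAreaRect(Q), cv2.boxPoints(cv2.minAreaRect(Q)).round(3).tolist())
print("pad",W[150:175:6,160:190:6].round(3).tolist())
```

```text
red [179, 201, 36, 21, 230] [196.8 210.9] [0.5075 0.0651 0.1162] z [0.1111 0.1189]
blue [169, 171, 34, 40, 565] [186.6 188.4] [0.5578 0.0899 0.0937] z [0.0821 0.101 ]
blue [194, 210, 31, 41, 469] [209.9 231.4] [0.4678 0.0405 0.0653] z [0.0544 0.0771]
brass/orange [163, 120, 22, 9, 43] [174.5 124.7] [0.7134 0.1418 0.0052] z [-0.0023  0.0109]
brass/orange [189, 156, 10, 13, 82] [193.9 161.4] [0.6203 0.0849 0.0473] z [0.0386 0.0518]
brass/orange [281, 242, 33, 15, 373] [296.6 249. ] [ 0.4375 -0.1412  0.0547] z [0.0001 0.0594]
white@50 [144, 133, 95, 52, 1767] [198.  154.4] [0.6382 0.0521 0.0498] z [0.0474 0.0523]
white@50 [137, 244, 29, 9, 203] [151.1 248. ] [0.4304 0.1661 0.058 ] z [0.0554 0.06  ]
base@10 [279, 120, 6, 9, 30] [281.4 123.8] [ 0.722  -0.1047  0.0074] z [0.0052 0.0101]
base@10 [186, 150, 18, 13, 66] [196.2 154. ] [0.6463 0.0847 0.0059] z [0.0041 0.0149]
base@10 [198, 160, 9, 17, 50] [202.7 168.2] [0.6146 0.0713 0.0053] z [0.0042 0.0069]
base@10 [194, 222, 52, 47, 1165] [221.1 246.6] [0.4334 0.0147 0.0098] z [0.0071 0.0129]
base ((0.5362575054168701, 0.02033551037311554), 
[... 396 characters left out ...]
650000035762787, -0.09399999678134918], [0.6990000009536743, -0.039000000804662704], [0.6320000290870667, 0.24500000476837158]]
pad [[[0.643, 0.161, 0.05], [0.643, 0.148, 0.05], [0.644, 0.134, 0.05], [0.627, 0.106, 0.125], [0.627, 0.094, 0.129]], [[0.63, 0.16, 0.051], [0.615, 0.13, 0.124], [0.616, 0.119, 0.12], [0.616, 0.106, 0.122], [0.613, 0.092, 0.135]], [[0.603, 0.142, 0.122], [0.604, 0.13, 0.119], [0.604, 0.118, 0.119], [0.605, 0.107, 0.117], [0.605, 0.095, 0.117]], [[0.591, 0.142, 0.12], [0.592, 0.13, 0.119], [0.592, 0.118, 0.117], [0.452, -0.05, 0.915], [0.593, 0.095, 0.114]], [[0.577, 0.139, 0.13], [0.58, 0.13, 0.114], [0.58, 0.118, 0.114], [0.581, 0.107, 0.11], [0.583, 0.096, 0.1]]]
```

View pics/topc.png

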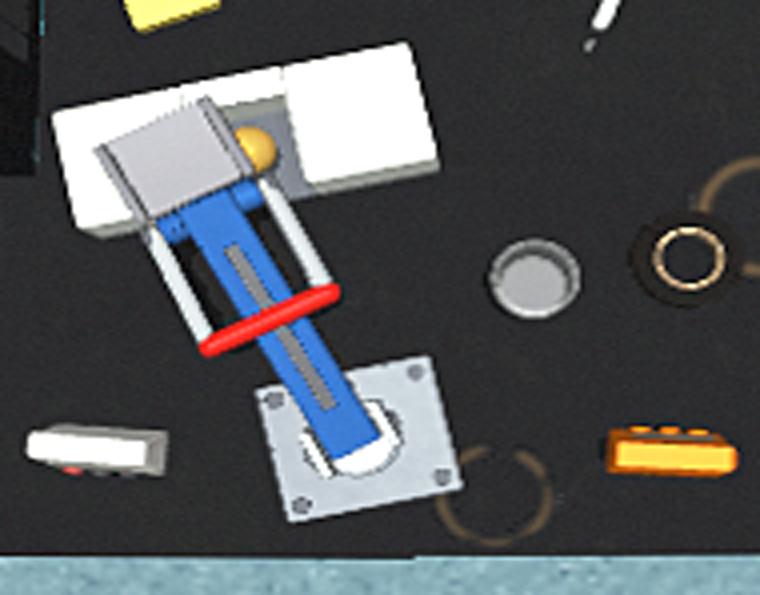

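The crop shows the ball partly visible at about (258,147) in the crop, right of the coupler. All four pedestal corners and most of the block outline are visible too, so I'll fit rectangles to those.

Run:
```python
from h import *
z=np.load("top0.npz"); p,d=z["p"],z["d"]; W=pts("top",d)
hsv=cv2.cvtColor(p,cv2.COLOR_RGB2HSV); H,S,V=hsv[...,0],hsv[...,1],hsv[...,2]
def sub(y0,y1,x0,x1):
    m=np.zeros(d.shape,bool); m[y0:y1,x0:x1]=1; return m
def rect(m,zp):
    m=cv2.morphologyEx(m.astype(np.uint8),cv2.MORPH_OPEN,np.ones((2,2)))
    n,l,st,_=cv2.connectedComponentsWithStats(m); i=1+st[1:,4].argmax()
    ys,xs=np.nonzero(l==i)if 0 else np.nonzero(m); 
    Q=np.array([onplane("top",u,v,zp)[:2] for u,v in zip(xs,ys)],np.float32)
    r=cv2.minAreaRect(Q); print([np.round(a,4) for a in r],cv2.boxPoints(r).round(4).tolist()); return r
b=rect(sub(215,275,190,250)&(V>90)&(S<60)&(abs(W[...,2]-.010)<.006),.010)
k=rect(sub(125,195,135,245)&(S<40)&(V>200)&(abs(W[...,2]-.05)<.006),.050)
bm=sub(150,175,185,205)&(H>10)&(H<28)&(S>100)&(V>60)
# ball: sphere fit from depth
Q=W[bm&(W[...,2]>.03)]; from scipy.optimize import least_squares
f=least_squares(lambda c:np.linalg.norm(Q-c,axis=1)-.015,[*Q.mean(0)[:2],.036],loss='soft_l1',f_scale=.002); print("ball",f.x,len(Q))
# bar ends: PCA
rm=sub(195,225,170,220)&((H<6)|(H>174))&(S>150)&(V>90)
Q=W[rm];c=np.median(Q,0); w=np.linalg.svd(Q-Q.mean(0),full_matrices=0)[2][0]; t=(Q-Q.mean(0))@w; print("bar",Q.mean(0),w,t.min(),t.max(),Q[:,2].max())
# blue centre line
qm=sub(170,255,165,230)&(H>100)&(H<125)&(S>120);Q=W[qm]; w=np.linalg.svd(Q-Q.mean(0),full_matrices=0)[2][0]; print("blue",Q.mean(0),w,np.degrees(np.arctan2(w[1],w[0])),np.arcsin(w[2]))
for n,(y0,y1,x0,x1) in dict(beaker=(185,213,248,278),timer=(235,260,135,175),tape=(178,210,285,320)).items():
    m=sub(y0,y1,x0,x1)&(W[...,2]>.008)&(W[...,2]<.08); Q=W[m]; print(n,Q.min(0).round(3),Q.max(0).round(3),np.median(Q,0).round(3))
# side check of bar
z=np.load("side0.npz"); p,d=z["p"],z["d"]; W=pts("side",d); hsv=cv2.cvtColor(p,cv2.COLOR_RGB2HSV); H,S,V=hsv[...,0],hsv[...,1],hsv[...,2]
rm=sub(195,235,235,275)&((H<6)|(H>174))&(S>150)&(V>90); Q=W[rm]; w=np.linalg.svd(Q-Q.mean(0),full_matrices=0)[2][0]; print("bar side",len(Q),np.median(Q,0),w,Q.min(0),Q.max(0))
```

```text
[array([0.4392, 0.0241]), array([0.0874, 0.0996]), np.float64(14.4166)] [[0.38449999690055847, 0.061500001698732376], [0.4092999994754791, -0.03500000014901161], [0.49390000104904175, -0.013199999928474426], [0.4690999984741211, 0.08320000022649765]]
[array([0.6248, 0.091 ]), array([0.0754, 0.1994]), np.float64(14.3211)] [[0.5634999871253967, 0.17829999327659607], [0.6129000186920166, -0.01489999983459711], [0.6859999895095825, 0.003800000064074993], [0.6366000175476074, 0.19699999690055847]]
ball [0.62012493 0.09232813 0.0366969 ] 81
bar [0.50779187 0.064785   0.11405333] [-0.05196668 -0.1514555   0.98709711] -0.12266647891732778 0.8104536504947081 0.9145623921828482
blue [0.51601322 0.06868034 0.08313751] [ 0.12827221 -0.03055275  0.99126826] -13.39746226439936 1.4385505474352493
beaker [ 0.52  -0.09   0.009] [ 0.565 -0.045  0.062] [ 0.551 -0.07   0.057]
timer [0.413 0.135 0.008] [0.444 0.198 0.062] [0.43  0.162 0.055]
tape [ 0.531 -0.184  0.008] [ 0.592 -0.125  0.024] [ 0.561 -0.155  0.018]
bar side 81 [0.50370631 0.0733079  0.11638439] [-0.2043583   0.80633783  0.55502882] [0.345133   0.03958441 0.11071087] [0.52200519 0.73499249 0.59240869]
```

Run:
```python
from h import *
z=np.load("top0.npz"); p,d=z["p"],z["d"]; W=pts("top",d)
hsv=cv2.cvtColor(p,cv2.COLOR_RGB2HSV); H,S,V=hsv[...,0],hsv[...,1],hsv[...,2]
M0=np.array([.4392,.0241]); a=np.radians(14.4); ex=np.array([np.cos(a),np.sin(a)]); ey=np.array([-ex[1],ex[0]])
L=np.dstack([(W[...,:2]-M0)@ex,(W[...,:2]-M0)@ey,W[...,2]]); ok=d>0
v,u=np.mgrid[0:384,0:512]
def rep(n,m):
    Q=L[m]; c=np.median(Q,0); print(n,len(Q),c.round(4),"r",np.hypot(*c[:2]).round(4),"swivel",np.arctan2(c[1],c[0]).round(3)); return Q
blue=ok&(H>100)&(H<125)&(S>120)&(u>165)&(u<230)&(v>170)&(v<255)&(L[...,2]>.04)
Q=rep("blue",blue); r=np.hypot(Q[:,0],Q[:,1]); k=np.polyfit(r,Q[:,2],1); print("pitch",np.arctan(k[0]),"z at r=0",k[1])
w=np.linalg.svd(Q[:,:2]-Q[:,:2].mean(0),full_matrices=0)[2][0]; print("yaw of blue",np.arctan(w[1]/w[0]))
Q=rep("pad",ok&(S<50)&(u>155)&(u<200)&(v>145)&(v<182)&(L[...,2]>.1))
print(cv2.minAreaRect(Q[:,:2].astype(np.float32)))
rm=ok&((H<6)|(H>174))&(S>150)&(V>90)&(u>170)&(u<220)&(v>195)&(v<225)
Q=rep("bar",rm); print(cv2.minAreaRect(Q[:,:2].astype(np.float32)),np.percentile(Q[:,2],[10,50,90,99]))
rep("ball",ok&(H>10)&(H<28)&(S>100)&(u>185)&(u<205)&(v>150)&(v<175)&(L[...,2]>.046))
# notch south wall: profile of white at 50 along local y for x~.18-.22
m=ok&(abs(L[...,2]-.05)<.004)&(S<40)&(V>200)&(L[...,0]>.17)&(L[...,0]<.195)
print("white y",np.sort(L[m][:,1]).round(3)[[0,-1]], [np.round(L[m&(L[...,1]<.1)&(L[...,1]>-.1)][:,1].max(),4)], np.histogram(L[m][:,1],bins=np.arange(-.09,.13,.01))[0])
m&=L[...,1]<.015; print("south wall",np.percentile(L[m][:,1],[95,99,100]))
```

```text
blue 1001 [0.0962 0.0228 0.0841] r 0.0989 swivel 0.232
pitch 0.26921590794678874 z at r=0 0.05577819915329996
yaw of blue 0.262154394572509
pad 802 [0.1762 0.0497 0.1186] r 0.183 swivel 0.275
((0.17685920000076294, 0.04882203787565231), (0.049013204872608185, 0.0666453167796135), 12.01962947845459)
bar 229 [0.0768 0.0225 0.1162] r 0.08 swivel 0.285
((0.07695892453193665, 0.031194908544421196), (0.02029784396290779, 0.09505815804004669), 9.022891998291016) [0.11262036 0.11620584 0.11847238 0.11980983]
ball 47 [0.1933 0.0162 0.0491] r 0.194 swivel 0.084
white y [-0.079  0.12 ] [np.float64(0.0999)] [ 0 49 52 51 52 50 51 52 11  0  0  0  0  0  0  0  0  0 20 52 49]
south wall [-0.01144464 -0.0087256  -0.00804914]
```

Request:
jog_arm --rows '[{"travel": [-0.03, -0.028, 0], "turn": 0, "hand": 0.4}, {"travel": [-0.06, -0.055, 0], "turn": 0, "hand": 0.4}, {"travel": [-0.09, -0.082, 0], "turn": 0, "hand": 0.4}, {"travel": [-0.12, -0.11, 0], "turn": 0, "hand": 0.4}, {"travel": [-0.15, -0.137, 0], "turn": 0, "hand": 0.4}]' --grip_force 10

```text
time: 0.52
eef_pos: [0.2714, 0.4308, 0.2006]
ee_rot: [-0.408, -3.115, 0.001]
contact_force: [1.7, 1.2, 0.2]
finger_gap: 0.0617
grip_force: 0.0
```

Request:
jog_arm --rows '[{"travel": [-0.03, -0.028, 0], "turn": 0, "hand": 0.4}, {"travel": [-0.06, -0.055, 0], "turn": 0, "hand": 0.4}, {"travel": [-0.09, -0.082, 0], "turn": 0, "hand": 0.4}, {"travel": [-0.12, -0.11, 0], "turn": 0, "hand": 0.4}, {"travel": [-0.15, -0.137, 0], "turn": 0, "hand": 0.4}]'

```text
time: 0.93
eef_pos: [0.3809, 0.2597, 0.2009]
ee_rot: [-0.409, -3.115, -0.0]
contact_force: [0.8, -0.1, 1.0]
finger_gap: 0.0365
grip_force: 0.0
```

Request:
jog_arm --rows '[{"travel": [-0.03, -0.028, 0], "turn": 7, "hand": 0.4}, {"travel": [-0.06, -0.055, 0], "turn": 14, "hand": 0.4}, {"travel": [-0.09, -0.082, 0], "turn": 21, "hand": 0.4}, {"travel": [-0.12, -0.11, 0], "turn": 28, "hand": 0.4}, {"travel": [-0.15, -0.137, 0], "turn": 35, "hand": 0.4}]'

```text
time: 1.35
eef_pos: [0.4905, 0.0886, 0.201]
ee_rot: [-1.335, -2.844, -0.0]
contact_force: [0.2, 1.0, -0.5]
finger_gap: 0.0346
grip_force: 0.0
```

```bash
cat >> h.py <<'E'
M0=np.array([.4392,.0241,0]); A0=np.radians(14.4)
def armpt(s,x,z,pitch=0,y=0):  # point of the arm (x along, y left, z above hinge) in world
    xr=x*np.cos(pitch)-z*np.sin(pitch); zr=x*np.sin(pitch)+z*np.cos(pitch); g=A0+s
    return M0+np.array([xr*np.cos(g)-y*np.sin(g),xr*np.sin(g)+y*np.cos(g),.048+zr])
def barpt(s,pitch,bail):
    b=np.arctan2(44,-65)-bail
    return armpt(s,.157+.0785*np.cos(b),-.004+.0785*np.sin(b),pitch)
def go(target,yaw=None,st=None):
    st=st or robot.get_state(); T=Ro.from_rotvec(st["ee_rot"]).as_matrix()
    t=T.T@(np.asarray(target)-st["eef_pos"]); 
    dy=0 if yaw is None else (np.degrees(np.arctan2(T[1,1],T[0,1]))-np.degrees(yaw)+90)%180-90
    return t.round(4).tolist(),round(dy,1)
E
python3 - <<'E'
from h import *
b=barpt(.27,.265,0); print(b)
print(go(b+[0,0,.03],A0+.27)); print(go(b-[0,0,.012],A0+.27))
for k in np.arange(0,1.01,.2): print(k,armpt(.27,0,0).round(3)*0+barpt(.27,.265,k)-b, (np.hypot(*(barpt(.27,.265,k)-b)[:2])).round(4))
E
```

```text
[0.50710253 0.06309817 0.11070193]
([-0.0303, -0.0035, 0.0602], np.float64(9.8))
([-0.0303, -0.0035, 0.1022], np.float64(9.8))
0.0 [0. 0. 0.] 0.0
0.2 [0.00566685 0.00325462 0.01424653] 0.0065
0.4 [0.0136751  0.00785396 0.02691079] 0.0158
0.6000000000000001 [0.02370549 0.01361467 0.03748788] 0.0273
0.8 [0.03535814 0.02030709 0.04555614] 0.0408
1.0 [0.0481685  0.02766441 0.0507939 ] 0.0555
```

Request:
jog_arm --rows '[{"travel": [-0.015, -0.002, 0.02], "turn": 5, "hand": 0.4}, {"travel": [-0.0303, -0.0035, 0.045], "turn": 9.8, "hand": 0.4}, {"travel": [-0.0303, -0.0035, 0.07], "turn": 9.8, "hand": 0.4}, {"travel": [-0.0303, -0.0035, 0.09], "turn": 9.8, "hand": 0.4}, {"travel": [-0.0303, -0.0035, 0.1], "turn": 9.8, "hand": 0.4}]'

```text
time: 1.77
eef_pos: [0.5052, 0.0646, 0.0982]
ee_rot: [-1.564, -2.722, 0.004]
contact_force: [-0.7, 0.5, 0.0]
finger_gap: 0.0348
grip_force: 0.0
```

Run:
```python
from h import *
s=robot.get_state(); print(s["eef_pos"],s["contact_force"])
p,d=eyes.grab_frame("side"); cv2.imwrite("pics/s1.png",cv2.resize(p[150:310,150:330],None,fx=4,fy=3.7,interpolation=cv2.INTER_CUBIC)[...,::-1])
```

```text
[0.50523593 0.06464839 0.09820843] [-0.72325278  0.48164736  0.00176354]
```

View pics/s1.png

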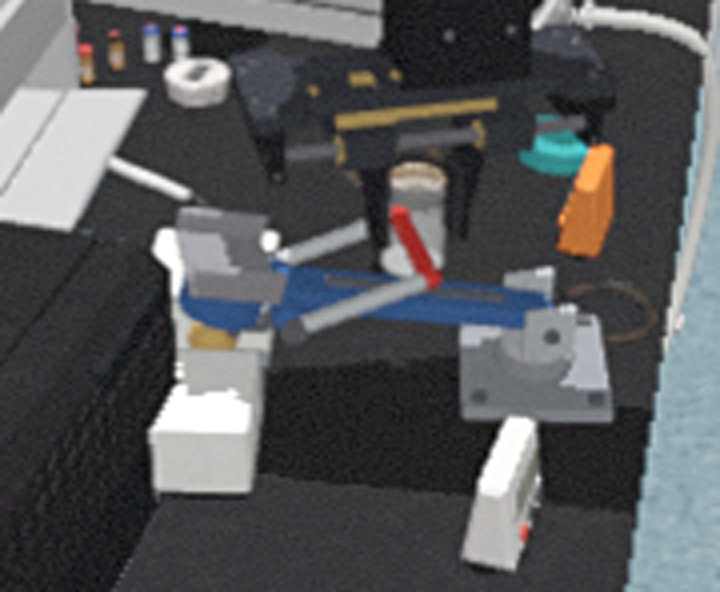

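The crop shows the fingers, at x≈378 and x≈463, straddling the red bar, whose middle is at about (417,245). Next I close on it.

Request:
jog_arm --rows '[{"travel": [0, 0, 0], "turn": 0, "hand": 0.05}, {"travel": [0, 0, 0], "turn": 0, "hand": 0.05}, {"travel": [0, 0, 0], "turn": 0, "hand": 0.05}, {"travel": [0, 0, 0], "turn": 0, "hand": 0.05}, {"travel": [0, 0, 0], "turn": 0, "hand": 0.05}]' --grip_force 12

```text
time: 2.23
eef_pos: [0.5073, 0.0656, 0.1018]
ee_rot: [1.564, 2.724, 0.002]
contact_force: [0.4, 0.1, 0.9]
finger_gap: 0.0096
grip_force: 0.0
```

Run:
```python
from h import *
s=robot.get_state(); T=Ro.from_rotvec(s["ee_rot"]).as_matrix(); print(T.round(3).tolist(),np.degrees(np.arctan2(T[1,1],T[0,1])))
b=barpt(.27,.265,0)
for k in (.15,.3,.45,.6,.75,.9,1.0,1.05): print(k,(T.T@(barpt(.27,.265,k)-b)).round(4))
```

```text
[[-0.504, 0.864, 0.001], [0.864, 0.504, 0.001], [-0.0, 0.002, -1.0]] 30.270109612055943
0.15 [-0.      0.0047 -0.0108]
0.3 [-0.0001  0.0109 -0.0208]
0.45 [-0.0001  0.0185 -0.0297]
0.6 [-0.0002  0.0274 -0.0374]
0.75 [-0.0003  0.0373 -0.0437]
0.9 [-0.0003  0.0481 -0.0485]
1.0 [-0.0004  0.0556 -0.0507]
1.05 [-0.0004  0.0595 -0.0515]
```

Run:
```python
from h import *
s=robot.get_state(); print(s["time"],s["finger_gap"],s["grip_force"],s["eef_pos"])
p,d=eyes.grab_frame("side"); cv2.imwrite("pics/s2.png",cv2.resize(p[180:260,190:290],None,fx=7,fy=7,interpolation=cv2.INTER_CUBIC)[...,::-1])
s=robot.get_state(); print(s["time"],s["finger_gap"],s["grip_force"],s["eef_pos"])
W=pts("side",d); hsv=cv2.cvtColor(p,cv2.COLOR_RGB2HSV); H,S,V=hsv[...,0],hsv[...,1],hsv[...,2]
m=(d>0)&((H<6)|(H>174))&(S>150)&(V>90); m[:195]=0;m[240:]=0;m[:,:235]=0;m[:,275:]=0; Q=W[m]
L=np.c_[(Q[:,:2]-M0[:2])@[np.cos(A0),np.sin(A0)],(Q[:,:2]-M0[:2])@[-np.sin(A0),np.cos(A0)],Q[:,2]]
print(len(Q),np.median(Q,0),np.percentile(Q,[3,97],0)); print(np.percentile(L,[3,50,97],0))
```

```text
2.2333 0.009648701660775234 0.0 [0.50727429 0.065603   0.10179853]
2.2833 0.0077608337568141166 0.0 [0.50713982 0.06554953 0.10161144]
57 [0.49647242 0.08371418 0.1163105 ] [[0.48523599 0.05727832 0.09838379]
 [0.50962448 0.09941182 0.11855803]]
[[0.06176708 0.01493489 0.09838379]
 [0.07045759 0.04329162 0.1163105 ]
 [0.0771273  0.06118544 0.11855803]]
```

View pics/s2.png

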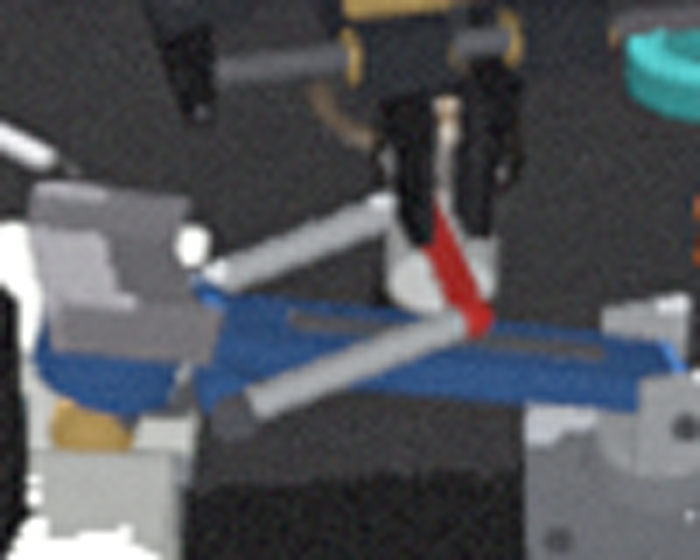

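The crop shows the bar running from (480,320) up to about (435,205) with both finger tips ending near y≈240, yet the gap reads 8 mm with no grip. I'll project the TCP to see whether the bar is really between the fingers.

Run:
```python
from h import *
def proj(n,X):
    c,R,t=cam(n); x=R@X+t; a,b=x[:2]/x[2]; s=1+c["k1"]*(a*a+b*b); return np.array([c["fx"]*a*s+c["cx"],c["fy"]*b*s+c["cy"]])
s=robot.get_state(); f=lambda q:((q-[190,180])*7).round(0)
T=Ro.from_rotvec(s["ee_rot"]).as_matrix(); e=np.array(s["eef_pos"])
print("tcp",f(proj("side",e)),"near face",f(proj("side",e+T[:,0]*.0095)))
for k in(-.033,0,.033): print("bar",k,f(proj("side",barpt(.27,.265,0)+k*T[:,0])))
z=np.load("side0.npz"); p,d=z["p"],z["d"]; W=pts("side",d); hsv=cv2.cvtColor(p,cv2.COLOR_RGB2HSV); H,S,V=hsv[...,0],hsv[...,1],hsv[...,2]
m=(d>0)&((H<6)|(H>174))&(S>150)&(V>90); m[:195]=0;m[240:]=0;m[:,:235]=0;m[:,275:]=0
ys,xs=np.nonzero(m); print("orig bar px centre",f(np.array([xs.mean(),ys.mean()])),"ends",f(np.array([xs[ys.argmin()],ys.min()])),f(np.array([xs[ys.argmax()],ys.max()])))
o,dr=ray("side",xs.mean(),ys.mean())
for zz in(.105,.111,.117): print(zz,o+dr*(zz-o[2])/dr[2])
print(onplane("top",196.8,210.9,.114))
```

```text
tcp [436. 275.] near face [444. 292.]
bar -0.033 [412. 191.]
bar 0 [439. 247.]
bar 0.033 [467. 307.]
orig bar px centre [443. 252.] ends [413 182] [469 322]
0.105 [0.5070983 0.0571759 0.105    ]
0.111 [0.50510451 0.06551982 0.111     ]
0.117 [0.50311072 0.07386374 0.117     ]
[0.50793925 0.06476921 0.114     ]
```

Run:
```python
from h import *
p,d=eyes.grab_frame("side"); W=pts("side",d); s=robot.get_state(); e=np.array(s["eef_pos"]); print(s["time"],s["finger_gap"],s["grip_force"],e)
T=Ro.from_rotvec(s["ee_rot"]).as_matrix()
Q=(W-e)@T; 
m=(d>0)&(np.abs(Q[...,0])<.02)&(np.abs(Q[...,1])<.03)&(Q[...,2]>-.06)&(Q[...,2]<.03)&(p.max(2)<70)
print(m.sum()); q=Q[m]; o=q[:,2].argsort()[::-1]; print((q[o][:14]*1000).round(0).tolist())
ys,xs=np.nonzero(m); print("px rows",ys.max(),np.percentile(q,[2,50,98],0).round(4))
p2,_=eyes.grab_frame("top"); cv2.imwrite("pics/t2.png",np.hstack([cv2.resize(p2[170:250,160:240],(400,400),interpolation=cv2.INTER_CUBIC),cv2.resize(p[190:240,230:280],(400,400),interpolation=cv2.INTER_NEAREST)])[...,::-1])
```

```text
2.3333 0.006599454470548008 0.0 [0.50702033 0.06545241 0.10141232]
164
[[8.0, 6.0, -21.0], [9.0, -7.0, -22.0], [12.0, -11.0, -24.0], [11.0, 9.0, -24.0], [11.0, -5.0, -24.0], [12.0, 11.0, -24.0], [10.0, -9.0, -25.0], [10.0, -12.0, -25.0], [14.0, -8.0, -25.0], [10.0, -7.0, -25.0], [10.0, 7.0, -25.0], [5.0, -4.0, -25.0], [10.0, -5.0, -26.0], [7.0, -6.0, -26.0]]
px rows 214 [[-0.0032 -0.0131 -0.0597]
 [ 0.0106 -0.0038 -0.043 ]
 [ 0.0135  0.0156 -0.0236]]
```

View pics/t2.png

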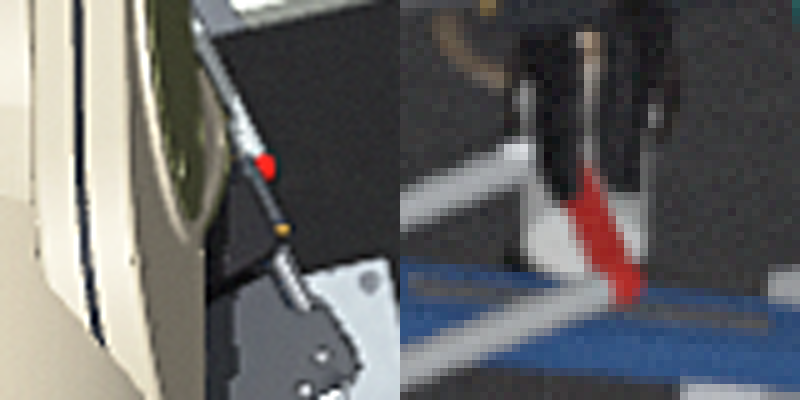

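The right half shows the black fingers ending at about (590,195), just above the bar. The depth also puts their visible ends about 21 mm short of the reported TCP. I'll check whether any light-coloured tips extend below that.

Run:
```python
from h import *
p,d=eyes.grab_frame("side"); W=pts("side",d); s=robot.get_state(); e=np.array(s["eef_pos"]); print(s["time"],s["finger_gap"],s["grip_force"],e,s["contact_force"])
T=Ro.from_rotvec(s["ee_rot"]).as_matrix(); Q=(W-e)@T*1000
for v in range(206,226,2): print(v,[(u,Q[v,u].round(0).astype(int).tolist(),p[v,u].tolist()) for u in (247,250,253,256,259)])
```

```text
2.4333 0.004929709452356244 0.0 [0.50688792 0.06541383 0.10118581] [-0.34059657 -0.86062347 -0.31269628]
206 [(247, [-4, 12, -35], [84, 83, 81]), (250, [11, 10, -44], [28, 31, 32]), (253, [-9, -3, -30], [45, 44, 43]), (256, [11, -4, -43], [44, 46, 43]), (259, [11, -10, -42], [40, 44, 42])]
208 [(247, [-3, 12, -30], [99, 107, 107]), (250, [10, 9, -38], [23, 23, 26]), (253, [-8, -3, -25], [46, 45, 50]), (256, [10, -4, -37], [49, 48, 49]), (259, [14, -10, -38], [46, 48, 49])]
210 [(247, [-4, 12, -25], [106, 106, 110]), (250, [13, 10, -36], [27, 24, 25]), (253, [-15, -5, -15], [67, 49, 54]), (256, [11, -4, -32], [44, 45, 47]), (259, [13, -10, -33], [43, 45, 45])]
212 [(247, [-118, -20, 62], [134, 135, 137]), (250, [9, 9, -27], [19, 24, 29]), (253, [-5, -2, -16], [120, 43, 40]), (256, [12, -4, -27], [41, 43, 46]), (259, [11, -11, -26], [56, 56, 58])]
214 [(247, [-122, -21, 71], [150, 152, 152]), (250, [11, 9, -24], [30, 28, 34]), (253, [3, 0, -17], [121, 37, 34]), (256, [-110, -42, 66], [99, 94, 96]), (259, [-116, -52, 72], [108, 108, 110])]
216 [(247, [-120, -21, 76], [152, 151, 154]), (
[... 247 characters left out ...]
13, 3, -14], [158, 45, 39]), (256, [17, -3, -15], [152, 63, 60]), (259, [-115, -52, 84], [164, 165, 164])]
220 [(247, [-119, -21, 88], [191, 194, 193]), (250, [-114, -28, 86], [191, 193, 194]), (253, [20, 4, -13], [154, 64, 62]), (256, [28, 0, -18], [154, 34, 32]), (259, [-115, -53, 91], [189, 191, 192])]
222 [(247, [-121, -22, 96], [179, 180, 178]), (250, [-114, -28, 92], [194, 194, 195]), (253, [24, 6, -11], [161, 117, 117]), (256, [34, 2, -17], [153, 31, 25]), (259, [-116, -53, 98], [142, 122, 123])]
224 [(247, [-12, 9, 20], [63, 75, 94]), (250, [-113, -28, 98], [148, 152, 158]), (253, [32, 8, -12], [152, 149, 149]), (256, [36, 2, -14], [170, 65, 61]), (259, [37, -4, -14], [157, 40, 36])]
```

Request:
jog_arm --rows '[{"travel": [0, 0, -0.01], "turn": 0, "hand": 0.4}, {"travel": [0, 0, -0.01], "turn": 0, "hand": 0.4}, {"travel": [0, 0, -0.01], "turn": 0, "hand": 0.4}, {"travel": [0, 0, -0.01], "turn": 0, "hand": 0.4}, {"travel": [0, 0, -0.01], "turn": 0, "hand": 0.4}]'

```text
time: 2.85
eef_pos: [0.5067, 0.0653, 0.1109]
ee_rot: [-1.565, -2.724, -0.0]
contact_force: [-0.4, 0.9, -0.8]
finger_gap: 0.0296
grip_force: 0.0
```

Request:
jog_arm --rows '[{"travel": [0, 0, 0.01], "turn": 0, "hand": 0.4}, {"travel": [0, 0, 0.02], "turn": 0, "hand": 0.4}, {"travel": [0, 0, 0.028], "turn": 0, "hand": 0.4}, {"travel": [0, 0, 0.034], "turn": 0, "hand": 0.4}, {"travel": [0, 0, 0.038], "turn": 0, "hand": 0.4}]'

```text
time: 3.27
eef_pos: [0.5061, 0.0651, 0.0715]
ee_rot: [-1.564, -2.723, 0.002]
contact_force: [0.6, -0.5, -0.3]
finger_gap: 0.0346
grip_force: 0.0
```

Request:
jog_arm --rows '[{"travel": [0, 0, 0], "turn": 0, "hand": 0.05}, {"travel": [0, 0, 0], "turn": 0, "hand": 0.05}, {"travel": [0, 0, 0], "turn": 0, "hand": 0.05}, {"travel": [0, 0, 0], "turn": 0, "hand": 0.05}, {"travel": [0, 0, 0], "turn": 0, "hand": 0.05}]'

```text
time: 3.68
eef_pos: [0.5069, 0.0653, 0.0732]
ee_rot: [1.565, 2.724, 0.0]
contact_force: [0.4, 0.9, 0.7]
finger_gap: 0.0115
grip_force: 12.0
```

Request:
jog_arm --rows '[{"travel": [0, 0.003, -0.0075], "turn": 0, "hand": 0.05}, {"travel": [0, 0.007, -0.0145], "turn": 0, "hand": 0.05}, {"travel": [0, 0.0109, -0.0208], "turn": 0, "hand": 0.05}, {"travel": [0, 0.0158, -0.027], "turn": 0, "hand": 0.05}, {"travel": [0, 0.0211, -0.0322], "turn": 0, "hand": 0.05}]'

```text
time: 4.1
eef_pos: [0.5253, 0.076, 0.106]
ee_rot: [-1.565, -2.724, 0.0]
contact_force: [-3.3, -2.8, -0.7]
finger_gap: 0.0116
grip_force: 12.0
```

Request:
jog_arm --rows '[{"travel": [0, 0.0063, -0.0052], "turn": 0, "hand": 0.05}, {"travel": [0, 0.013, -0.0098], "turn": 0, "hand": 0.05}, {"travel": [0, 0.0197, -0.0135], "turn": 0, "hand": 0.05}, {"travel": [0, 0.027, -0.0163], "turn": 0, "hand": 0.05}, {"travel": [0, 0.0345, -0.0185], "turn": 0, "hand": 0.05}]'

```text
time: 4.52
eef_pos: [0.5555, 0.0937, 0.124]
ee_rot: [1.564, 2.724, 0.0]
contact_force: [-3.0, -3.3, -2.2]
finger_gap: 0.0116
grip_force: 12.0
```

Request:
jog_arm --rows '[{"travel": [0, 0.003, -0.0005], "turn": 0, "hand": 0.05}, {"travel": [0, 0.006, -0.0005], "turn": 0, "hand": 0.05}, {"travel": [0, 0.009, -0.0005], "turn": 0, "hand": 0.05}, {"travel": [0, 0.009, -0.0005], "turn": 0, "hand": 0.05}]'

```text
time: 4.85
eef_pos: [0.5606, 0.097, 0.1221]
ee_rot: [-1.563, -2.721, 0.007]
contact_force: [-7.3, -4.4, -7.6]
finger_gap: 0.0116
grip_force: 12.0
```

Run:
```python
from h import *
s=robot.get_state(); print(s["eef_pos"],s["contact_force"],s["finger_gap"])
tip=np.array(s["eef_pos"])
print("bar0->",barpt(.27,.265,1.0),barpt(.27,.265,0), "moved",tip-[.5069,.0653,.0732])
p,d=eyes.grab_frame("side"); cv2.imwrite("pics/s3.png",cv2.resize(p[150:270,160:300],None,fx=5,fy=5,interpolation=cv2.INTER_CUBIC)[...,::-1])
```

```text
[0.56055649 0.0969589  0.12212952] [-7.25089879 -4.35844539 -7.57345757] 0.011581044621598877
bar0-> [0.55527103 0.09076258 0.16149584] [0.50710253 0.06309817 0.11070193] moved [0.05365649 0.0316589  0.04892952]
```

View pics/s3.png

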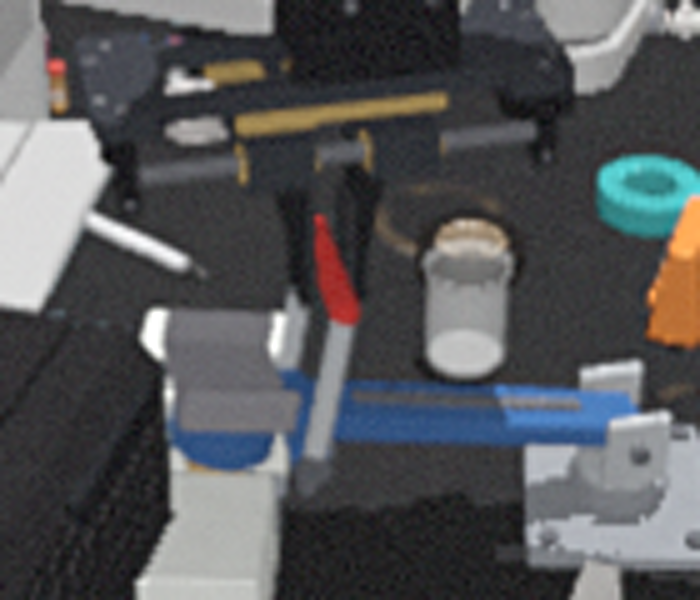

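The side view shows the bail standing up, with its bar gripped at (335,270) in the crop. The arm has settled lower, onto the block. I'll release and rise.

Request:
jog_arm --rows '[{"travel": [0, -0.005, -0.001], "turn": 0, "hand": 0.1}, {"travel": [0, -0.006, -0.001], "turn": 0, "hand": 0.3}, {"travel": [0, -0.006, -0.001], "turn": 0, "hand": 0.35}, {"travel": [0, -0.006, -0.001], "turn": 0, "hand": 0.35}, {"travel": [0, -0.006, -0.01], "turn": 0, "hand": 0.35}]'

```text
time: 5.32
eef_pos: [0.5569, 0.095, 0.1335]
ee_rot: [-1.564, -2.724, 0.001]
contact_force: [-0.4, -0.8, -0.9]
finger_gap: 0.0273
grip_force: 0.0
```

Request:
jog_arm --rows '[{"travel": [0, 0, -0.03], "turn": 0, "hand": 0.35}, {"travel": [0, 0, -0.06], "turn": 0, "hand": 0.35}, {"travel": [0, 0, -0.09], "turn": 0, "hand": 0}, {"travel": [0, 0, -0.11], "turn": 0, "hand": 0}, {"travel": [0, 0, -0.11], "turn": 0, "hand": 0}]'

```text
time: 5.73
eef_pos: [0.5596, 0.0952, 0.2499]
ee_rot: [1.562, 2.72, 0.01]
contact_force: [0.6, 0.2, -0.3]
finger_gap: 0.0173
grip_force: 0.0
```

```bash
cat > m.py <<'E'
from h import *
def look():
    s=robot.get_state(); p,d=eyes.grab_frame("side"); W=pts("side",d); hsv=cv2.cvtColor(p,cv2.COLOR_RGB2HSV); H,S,V=hsv[...,0],hsv[...,1],hsv[...,2]
    R2=np.array([[np.cos(A0),-np.sin(A0)],[np.sin(A0),np.cos(A0)]])
    L=np.dstack([(W[...,:2]-M0[:2])@R2,W[...,2]])
    ok=(d>0)&(L[...,0]<.25)&(L[...,0]>.0)&(abs(L[...,1])<.1)&(L[...,2]>.03)&(L[...,2]<.2)
    b=ok&(H>100)&(H<125)&(S>120); Q=L[b]; r=np.hypot(Q[:,0],Q[:,1])
    top=[(np.percentile(Q[(r>a)&(r<a+.01),2],90),a+.005) for a in np.arange(.02,.14,.01) if ((r>a)&(r<a+.01)).sum()>5]
    k=np.polyfit([t[1] for t in top],[t[0] for t in top],1); print("pitch~",np.arctan(k[0]).round(3),"z0",k[1].round(4))
    w=np.linalg.svd(Q[:,:2]-Q[:,:2].mean(0),full_matrices=0)[2][0]; print("blue yaw",np.arctan(w[1]/w[0]).round(3))
    rd=ok&((H<6)|(H>174))&(S>150)&(V>90); Q=L[rd]; print("bar",len(Q),np.median(Q,0).round(4),np.percentile(Q,[3,97],0).round(4).tolist(),"sw",np.arctan2(*np.median(Q,0)[[1,0]]).round(3))
    g=ok&(S<60)&(L[...,0]>.15)&(L[...,2]>.06)&(L[...,1]>-.02); Q=L[g]; print("pad",len(Q),np.median(Q,0).round(4),np.percentile(Q,[3,97],0).round(4).tolist())
    return s,p,d,L
E
python3 - <<'E'
from m import *
s,p,d,L=look(); print(s["eef_pos"],s["contact_force"])
cv2.imwrite("pics/s4.png",cv2.resize(p[150:270,160:300],None,fx=5,fy=5,interpolation=cv2.INTER_CUBIC)[...,::-1])
E
```

```text
pitch~ 0.225 z0 0.0571
blue yaw 0.344
bar 115 [0.1314 0.0502 0.1604] [[0.1205, 0.0102, 0.1553], [0.1437, 0.0774, 0.1628]] sw 0.365
pad 615 [0.1763 0.0453 0.1107] [[0.151, 0.0148, 0.0903], [0.204, 0.0893, 0.1243]]
[0.55963448 0.09519331 0.24990677] [ 0.60828217  0.19468569 -0.32519456]
```

View pics/s4.png

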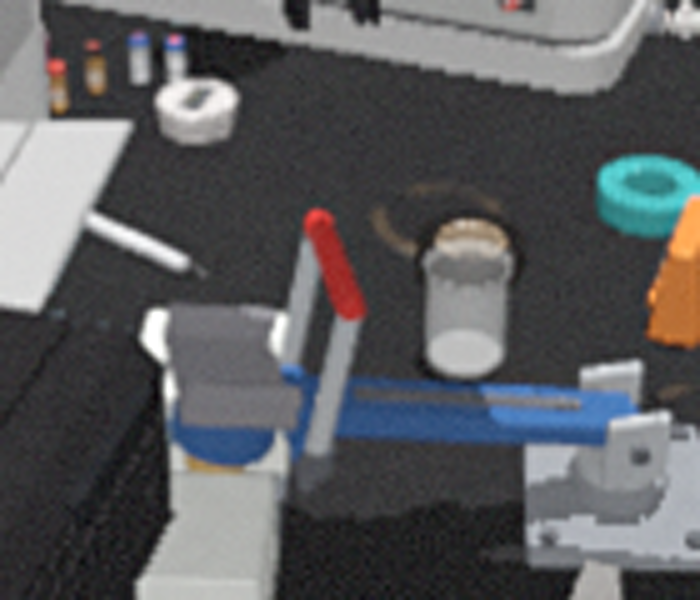

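Run:
```python
from h import *
s=robot.get_state(); print(np.round(s["joints"],2))
for sw in(.25,.27): print(armpt(sw,.205,.017,.22,-.008))
print("pad->go",go(armpt(.265,.205,.017,.22,-.008)-[0,0,.0215],A0+.265+np.pi/2))
```

```text
[-0.67  0.18  0.49  1.58 -0.09  1.4   0.35]
[0.61523214 0.11144784 0.10932733]
[0.61345009 0.11495078 0.10932733]
pad->go ([-0.0112, 0.0563, 0.1598], np.float64(-89.3))
```

Request:
jog_arm --rows '[{"travel": [-0.002, 0.01, 0], "turn": -7, "hand": 0}, {"travel": [-0.004, 0.02, 0], "turn": -14, "hand": 0}, {"travel": [-0.006, 0.03, 0], "turn": -21, "hand": 0}, {"travel": [-0.008, 0.04, 0], "turn": -28, "hand": 0}, {"travel": [-0.0112, 0.0563, 0], "turn": -35, "hand": 0}]'

```text
time: 6.2
eef_pos: [0.6115, 0.1134, 0.2438]
ee_rot: [-0.664, -3.07, 0.0]
contact_force: [0.7, -0.6, 1.1]
finger_gap: 0.0004
grip_force: 0.0
```

Request:
jog_arm --rows '[{"travel": [0, 0, 0], "turn": -7, "hand": 0}, {"travel": [0, 0, 0], "turn": -14, "hand": 0}, {"travel": [0, 0, 0], "turn": -21, "hand": 0}, {"travel": [0, 0, 0], "turn": -28, "hand": 0}, {"travel": [0, 0, 0], "turn": -35, "hand": 0}]'

```text
time: 6.62
eef_pos: [0.6114, 0.1135, 0.2434]
ee_rot: [0.29, -3.127, 0.0]
contact_force: [-0.5, 0.0, -0.8]
finger_gap: 0.0005
grip_force: 0.0
```

Request:
jog_arm --rows '[{"travel": [0, 0, 0.02], "turn": -7, "hand": 0}, {"travel": [0, 0, 0.04], "turn": -14, "hand": 0}, {"travel": [0, 0, 0.06], "turn": -19, "hand": 0}, {"travel": [0, 0, 0.08], "turn": -19, "hand": 0}, {"travel": [0, 0, 0.09], "turn": -19, "hand": 0}]'

```text
time: 7.03
eef_pos: [0.6102, 0.1133, 0.151]
ee_rot: [0.793, -3.036, -0.0]
contact_force: [-0.5, 0.8, 0.2]
finger_gap: -0.0
grip_force: 0.0
```

Run:
```python
from m import *
s,p,d,L=look(); print(s["time"],s["eef_pos"],s["contact_force"],s["finger_gap"])
g=armpt(.265,.205,.017,.22,-.008)-[0,0,.0215]; print("pad->go",go(g,A0+.265+np.pi/2))
W=pts("side",d); T=Ro.from_rotvec(s["ee_rot"]).as_matrix(); Q=(W-np.array(s["eef_pos"]))@T
m=(d>0)&(abs(Q[...,0])<.02)&(abs(Q[...,1])<.03)&(Q[...,2]>-.06)&(Q[...,2]<.02)&(p.max(2)<70); q=Q[m]; print("tip z",np.sort(q[:,2])[-8:].round(4),np.median(q,0))
cv2.imwrite("pics/s5.png",cv2.resize(p[130:270,160:300],None,fx=5,fy=4.2,interpolation=cv2.INTER_CUBIC)[...,::-1])
```

```text
pitch~ 0.222 z0 0.0573
blue yaw 0.342
bar 115 [0.1314 0.0508 0.1605] [[0.1204, 0.0098, 0.1554], [0.1436, 0.0764, 0.1623]] sw 0.369
pad 707 [0.1791 0.0503 0.1117] [[0.1513, 0.0143, 0.0907], [0.2038, 0.0892, 0.19]]
7.0333 [0.61017172 0.11326551 0.15099926] [-0.47306705  0.77533858  0.21658176] -4.258245092047185e-05
pad->go ([-0.0044, -0.0013, 0.0622], np.float64(-0.4))
tip z [-0.0233 -0.0229 -0.0227 -0.0226 -0.0224 -0.0221 -0.0217 -0.0212] [-0.00127577  0.00949685 -0.03324056]
```

View pics/s5.png

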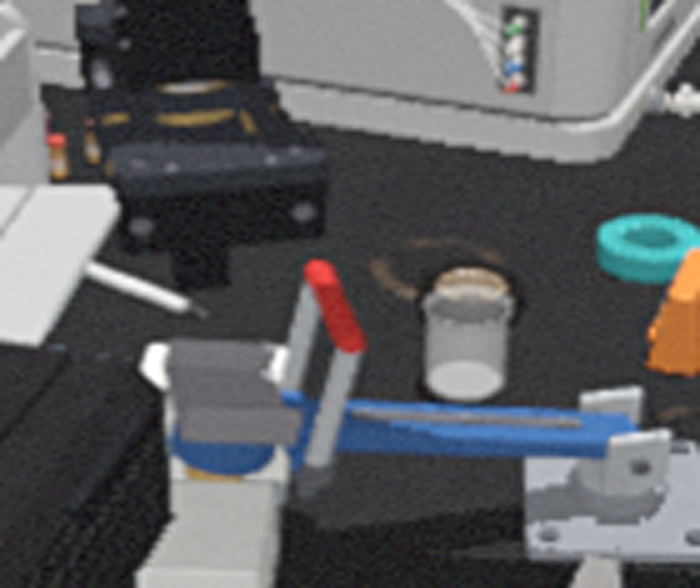

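The side view shows the closed fingers at (200,265) above the coupler pad at (215,365), with the bail upright behind at (335,310). I'll descend between the cheeks.

Request:
jog_arm --rows '[{"travel": [-0.0044, 0.004, 0.015], "turn": -0.4, "hand": 0}, {"travel": [-0.0044, 0.004, 0.03], "turn": -0.4, "hand": 0}, {"travel": [-0.0044, 0.004, 0.042], "turn": -0.4, "hand": 0}, {"travel": [-0.0044, 0.004, 0.05], "turn": -0.4, "hand": 0}, {"travel": [-0.0044, 0.004, 0.054], "turn": -0.4, "hand": 0}]'

```text
time: 7.5
eef_pos: [0.6132, 0.1189, 0.0993]
ee_rot: [0.803, -3.036, 0.0]
contact_force: [0.9, -0.3, 0.0]
finger_gap: 0.0008
grip_force: 0.0
```

Request:
jog_arm --rows '[{"travel": [0, 0, 0.002], "turn": 0, "hand": 0}, {"travel": [0, 0, 0.004], "turn": 0, "hand": 0}, {"travel": [0, 0, 0.006], "turn": 0, "hand": 0}, {"travel": [0, 0, 0.006], "turn": 0, "hand": 0}]'

```text
time: 7.83
eef_pos: [0.6137, 0.1192, 0.0943]
ee_rot: [-0.804, 3.037, 0.0]
contact_force: [0.4, -0.1, -0.1]
finger_gap: 0.0003
grip_force: 0.0
```

Run:
```python
from m import *
s,p,d,L=look(); print(s["time"],s["eef_pos"],s["contact_force"])
cv2.imwrite("pics/s6.png",cv2.resize(p[150:270,160:300],None,fx=5,fy=5,interpolation=cv2.INTER_CUBIC)[...,::-1])
for g in (.02,.01,0,-.01,-.02):
  Y=armpt(.105,.205,.017,.2,g); print(g,Y.round(4),go(Y))
```

```text
pitch~ 0.228 z0 0.0569
blue yaw 0.342
bar 108 [0.1311 0.0525 0.1607] [[0.1204, 0.0107, 0.1557], [0.1412, 0.0779, 0.1628]] sw 0.381
pad 491 [0.1757 0.0593 0.1098] [[0.1516, 0.013, 0.0881], [0.2291, 0.0901, 0.1914]]
7.8333 [0.61367224 0.11916519 0.09430773] [ 0.37404053 -0.13232705 -0.11205291]
0.02 [0.6174 0.1118 0.1054] ([0.0006, -0.0083, -0.0109], 0)
0.01 [0.6208 0.1024 0.1054] ([0.0022, -0.0182, -0.0109], 0)
0 [0.6243 0.093  0.1054] ([0.0038, -0.028, -0.0109], 0)
-0.01 [0.6278 0.0836 0.1054] ([0.0054, -0.0379, -0.0109], 0)
-0.02 [0.6313 0.0743 0.1054] ([0.007, -0.0478, -0.0109], 0)
```

View pics/s6.png

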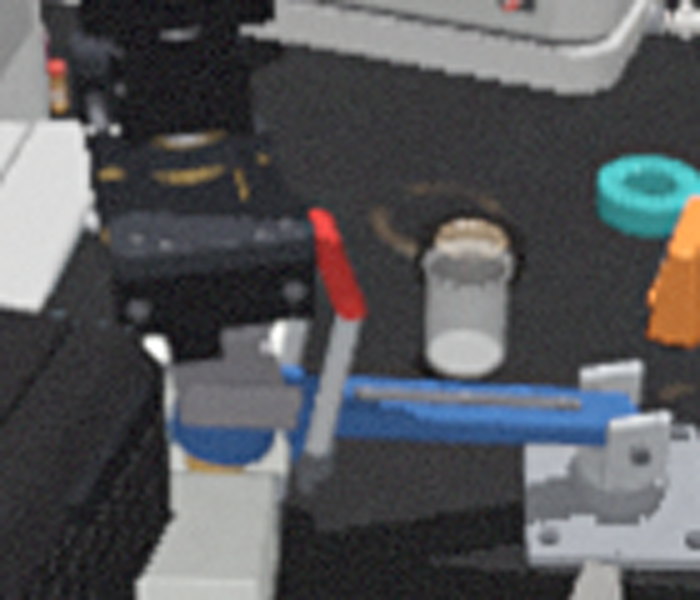

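The side view shows the fingertip at about (195,355), between the cheeks near the pad's front. The body's back edge is just ahead of the bail bar at (335,260). No contact yet.

Request:
jog_arm --rows '[{"travel": [0, 0, 0.002], "turn": 0, "hand": 0}, {"travel": [0, 0, 0.004], "turn": 0, "hand": 0}, {"travel": [0, 0, 0.006], "turn": 0, "hand": 0}, {"travel": [0, 0, 0.008], "turn": 0, "hand": 0}]'

```text
time: 8.22
eef_pos: [0.6136, 0.1192, 0.086]
ee_rot: [-0.804, 3.037, 0.0]
contact_force: [1.2, 0.7, 1.2]
finger_gap: -0.0
grip_force: 0.1
```

Request:
jog_arm --rows '[{"travel": [0, -0.006, 0], "turn": 1, "hand": 0}, {"travel": [0, -0.012, 0], "turn": 2.5, "hand": 0}, {"travel": [0.001, -0.018, 0], "turn": 4, "hand": 0}, {"travel": [0.002, -0.023, 0], "turn": 5.5, "hand": 0}, {"travel": [0.003, -0.028, 0], "turn": 7, "hand": 0}]'

```text
time: 8.63
eef_pos: [0.6252, 0.0925, 0.0862]
ee_rot: [-0.612, 3.081, -0.0]
contact_force: [-0.3, 0.6, -0.2]
finger_gap: 0.0003
grip_force: 0.3
```

Run:
```python
from m import *
s,p,d,L=look(); print(s["time"],s["eef_pos"],s["contact_force"])
e=np.array(s["eef_pos"])-M0; print("tip in mount frame",e[0]*np.cos(A0)+e[1]*np.sin(A0),-e[0]*np.sin(A0)+e[1]*np.cos(A0))
```

```text
pitch~ 0.199 z0 0.057
blue yaw 0.238
bar 103 [0.1374 0.0373 0.1568] [[0.1293, -0.0029, 0.1514], [0.1466, 0.0653, 0.1584]] sw 0.265
pad 587 [0.1782 0.0345 0.1053] [[0.1519, -0.0021, 0.0773], [0.208, 0.0708, 0.1992]]
8.6333 [0.62516106 0.09247617 0.08621048] [-0.26677037  0.64050932 -0.17141256]
tip in mount frame 0.1971232112208597 0.019981372676744567
```

Request:
jog_arm --rows '[{"travel": [0, -0.004, 0.001], "turn": 1, "hand": 0}, {"travel": [0.0005, -0.007, 0.006], "turn": 2, "hand": 0}, {"travel": [-0.001, -0.007, 0.011], "turn": 2, "hand": 0}, {"travel": [-0.002, -0.007, 0.016], "turn": 2, "hand": 0}, {"travel": [-0.002, -0.007, 0.018], "turn": 2, "hand": 0}]'

```text
time: 9.1
eef_pos: [0.6289, 0.0879, 0.0668]
ee_rot: [0.564, -3.089, -0.0]
contact_force: [-0.1, 0.0, 0.7]
finger_gap: 0.0004
grip_force: 0.4
```

Run:
```python
from m import *
s,p,d,L=look(); print(s["time"],s["eef_pos"],s["contact_force"])
```

```text
pitch~ 0.113 z0 0.0571
blue yaw 0.201
bar 101 [0.1465 0.0295 0.144 ] [[0.1386, -0.0084, 0.1386], [0.1554, 0.0623, 0.1464]] sw 0.198
pad 921 [0.182  0.0389 0.1024] [[0.1549, -0.0075, 0.0725], [0.2319, 0.0993, 0.1998]]
9.1 [0.62887225 0.08792649 0.06679491] [-0.07132114  0.00661537  0.66736117]
```

Request:
jog_arm --rows '[{"travel": [0, 0, 0.002], "turn": 0, "hand": 0}, {"travel": [0, 0, 0.004], "turn": 0, "hand": 0}, {"travel": [0, 0, 0.005], "turn": 0, "hand": 0}, {"travel": [0, 0, 0.005], "turn": 0, "hand": 0}]'

```text
time: 9.48
eef_pos: [0.6297, 0.0879, 0.0638]
ee_rot: [-0.563, 3.09, 0.001]
contact_force: [-1.4, -0.9, 4.8]
finger_gap: 0.0003
grip_force: 2.7
```

Request:
jog_arm --rows '[{"travel": [0, -0.001, 0.001], "turn": 0.3, "hand": 0}, {"travel": [0, -0.002, 0.001], "turn": 0.6, "hand": 0}, {"travel": [0, -0.003, 0.001], "turn": 0.9, "hand": 0}, {"travel": [0, -0.004, 0.001], "turn": 1.2, "hand": 0}]'

```text
time: 9.82
eef_pos: [0.6309, 0.0846, 0.0627]
ee_rot: [-0.532, 3.095, 0.001]
contact_force: [0.2, 0.0, -0.1]
finger_gap: 0.0001
grip_force: 0.0
```

Request:
jog_arm --rows '[{"travel": [0, 0, 0.002], "turn": 0, "hand": 0}, {"travel": [0, 0, 0.004], "turn": 0, "hand": 0}, {"travel": [0, 0, 0.006], "turn": 0, "hand": 0}, {"travel": [0, 0, 0.006], "turn": 0, "hand": 0}]'

```text
time: 10.15
eef_pos: [0.6304, 0.0837, 0.0554]
ee_rot: [0.531, -3.096, 0.0]
contact_force: [0.0, 0.2, -0.7]
finger_gap: 0.0005
grip_force: 0.0
```

Request:
jog_arm --rows '[{"travel": [0, 0, 0.003], "turn": 0, "hand": 0}, {"travel": [0, 0, 0.006], "turn": 0, "hand": 0}, {"travel": [0, 0, 0.009], "turn": 0, "hand": 0}, {"travel": [0, 0, 0.012], "turn": 0, "hand": 0}, {"travel": [0, 0, 0.014], "turn": 0, "hand": 0}]'

```text
time: 10.57
eef_pos: [0.631, 0.084, 0.042]
ee_rot: [-0.531, 3.096, 0.0]
contact_force: [-0.7, -0.7, 9.8]
finger_gap: 0.0004
grip_force: 4.3
```

Run:
```python
from m import *
s,p,d,L=look(); print(s["time"],s["eef_pos"],s["contact_force"])
```

```text
pitch~ -0.004 z0 0.0576
blue yaw 0.143
bar 99 [0.1561 0.0304 0.1271] [[0.1495, -0.0086, 0.1226], [0.1628, 0.0594, 0.1288]] sw 0.193
pad 1375 [0.1877 0.0439 0.1571] [[0.1541, -0.0017, 0.0634], [0.2321, 0.0984, 0.1956]]
10.5667 [0.63099065 0.08402467 0.04204621] [-0.69891986 -0.67484383  9.84925044]
```

Request:
jog_arm --rows '[{"travel": [0, 0, 0.001], "turn": 0, "hand": 0}, {"travel": [0, 0, 0.001], "turn": 0, "hand": 0}, {"travel": [0, 0, 0.001], "turn": 0, "hand": 0}, {"travel": [0, 0, -0.002], "turn": 0, "hand": 0}, {"travel": [-0.003, 0.006, -0.005], "turn": 0, "hand": 0}]'

```text
time: 11.03
eef_pos: [0.6314, 0.089, 0.0471]
ee_rot: [0.528, -3.096, 0.001]
contact_force: [-0.0, 0.3, -0.4]
finger_gap: 0.0004
grip_force: 0.0
```

Request:
jog_arm --rows '[{"travel": [-0.003, 0.004, -0.01], "turn": 0, "hand": 0}, {"travel": [-0.003, 0.004, -0.02], "turn": 0, "hand": 0}, {"travel": [-0.003, 0.004, -0.03], "turn": 0, "hand": 0}, {"travel": [-0.003, 0.004, -0.04], "turn": 0, "hand": 0}, {"travel": [-0.003, 0.004, -0.043], "turn": 0, "hand": 0}]'

```text
time: 11.45
eef_pos: [0.6342, 0.0953, 0.0927]
ee_rot: [-0.53, 3.094, 0.0]
contact_force: [-0.2, 0.2, -0.9]
finger_gap: 0.0006
grip_force: 0.0
```

Run:
```python
from m import *
s,p,d,L=look(); print(s["time"],s["eef_pos"],s["contact_force"])
sw=.105
T=Ro.from_rotvec(s["ee_rot"]).as_matrix(); print("tool x yaw-arm yaw",np.degrees(np.arctan2(T[1,0],T[0,0])-A0-sw))
for b in (1.,.9,.8,.7,.6,.5,.4,.3): 
    B=barpt(sw,0,b); g=A0+sw; print(b,(B-M0).round(3),go(B+[.0155*np.cos(g),.0155*np.sin(g),-.012-.0215]), "top",go(B+[0,0,.006-.0215]))
```

```text
pitch~ -0.007 z0 0.058
blue yaw 0.141
bar 97 [0.1561 0.0253 0.127 ] [[0.1496, -0.0095, 0.1226], [0.1649, 0.0594, 0.1286]] sw 0.16
pad 598 [0.1874 0.0296 0.0702] [[0.152, -0.0045, 0.0621], [0.2128, 0.0598, 0.1289]]
11.45 [0.6341586  0.0952738  0.09266806] [-0.21896003  0.18367426 -0.94864676]
tool x yaw-arm yaw -180.97475857675855
1.0 [0.149 0.055 0.122] ([0.0331, 0.0008, 0.0034], 0) top ([0.0486, 0.0005, -0.0147], 0)
0.9 [0.142 0.053 0.122] ([0.041, 0.0007, 0.0035], 0) top ([0.0564, 0.0004, -0.0145], 0)
0.8 [0.134 0.05  0.121] ([0.0488, 0.0005, 0.0045], 0) top ([0.0642, 0.0002, -0.0136], 0)
0.7 [0.127 0.047 0.12 ] ([0.0564, 0.0004, 0.0062], 0) top ([0.0719, 0.0001, -0.0118], 0)
0.6 [0.12  0.045 0.117] ([0.0639, 0.0003, 0.0087], 0) top ([0.0793, -0.0, -0.0093], 0)
0.5 [0.113 0.042 0.114] ([0.071, 0.0001, 0.0119], 0) top ([0.0865, -0.0001, -0.0061], 0)
0.4 [0.107 0.04  0.11 ] ([0.0778, 0.0, 0.0159], 0) top ([0.0933, -0.0002, -0.0022], 0)
0.3 [0.101 0.038 0.105] ([0.0842, -0.0001, 0.0204], 0) top ([0.0996, -0.0004, 0.0024], 0)
```

Request:
jog_arm --rows '[{"travel": [0.02, 0, 0.003], "turn": 0, "hand": 0}, {"travel": [0.033, 0, 0.0035], "turn": 0, "hand": 0}, {"travel": [0.041, 0, 0.0035], "turn": 0, "hand": 0}, {"travel": [0.0488, 0, 0.0045], "turn": 0, "hand": 0}, {"travel": [0.0564, 0, 0.006], "turn": 0, "hand": 0}]'

```text
time: 11.92
eef_pos: [0.5802, 0.0762, 0.0844]
ee_rot: [-0.53, 3.095, -0.0]
contact_force: [4.2, -0.2, -0.7]
finger_gap: 0.0003
grip_force: 1.6
```

Request:
jog_arm --rows '[{"travel": [0.0075, 0, 0.0025], "turn": 0, "hand": 0}, {"travel": [0.0146, 0, 0.0055], "turn": 0, "hand": 0}, {"travel": [0.0214, 0, 0.0095], "turn": 0, "hand": 0}, {"travel": [0.0278, 0, 0.014], "turn": 0, "hand": 0}, {"travel": [0.0278, 0, 0.014], "turn": 0, "hand": 0}]'

```text
time: 12.33
eef_pos: [0.5521, 0.0667, 0.069]
ee_rot: [0.53, -3.095, 0.0]
contact_force: [1.4, 0.3, -1.5]
finger_gap: 0.0007
grip_force: 0.5
```

Run:
```python
from m import *
s,p,d,L=look(); print(s["time"],s["eef_pos"],s["contact_force"])
for b in (.5,.4,.3,.2,.1,0): 
    B=barpt(.105,0,b); print(b,(B-M0).round(3),"top",go(B+[0,0,.006-.0215]))
```

```text
pitch~ -0.008 z0 0.058
blue yaw 0.141
bar 54 [0.0988 0.0409 0.1048] [[0.0938, 0.0255, 0.0994], [0.1054, 0.053, 0.107]] sw 0.392
pad 499 [0.1869 0.0178 0.0668] [[0.1521, -0.0055, 0.0621], [0.2111, 0.0593, 0.1839]]
12.3333 [0.55209343 0.06667493 0.06899187] [ 1.36594302  0.32592005 -1.52325445]
0.5 [0.113 0.042 0.114] top ([0.0001, -0.0009, -0.0289], 0)
0.4 [0.107 0.04  0.11 ] top ([0.0069, -0.001, -0.0249], 0)
0.3 [0.101 0.038 0.105] top ([0.0133, -0.0011, -0.0203], 0)
0.2 [0.096 0.036 0.1  ] top ([0.0191, -0.0012, -0.0151], 0)
0.1 [0.091 0.034 0.094] top ([0.0244, -0.0013, -0.0093], 0)
0 [0.086 0.032 0.088] top ([0.0291, -0.0014, -0.0031], 0)
```

Request:
jog_arm --rows '[{"travel": [-0.004, 0, -0.005], "turn": 0, "hand": 0}, {"travel": [-0.004, -0.001, -0.028], "turn": 0, "hand": 0}, {"travel": [0.006, -0.001, -0.038], "turn": 0, "hand": 0}, {"travel": [0.02, -0.001, -0.036], "turn": 0, "hand": 0}, {"travel": [0.02, -0.001, -0.03], "turn": 0, "hand": 0}]'

```text
time: 12.8
eef_pos: [0.5348, 0.0595, 0.1015]
ee_rot: [-0.53, 3.096, 0.001]
contact_force: [0.8, -0.4, -0.3]
finger_gap: 0.0006
grip_force: 0.0
```

Request:
jog_arm --rows '[{"travel": [0.001, 0, 0.01], "turn": 0, "hand": 0}, {"travel": [0.003, 0, 0.016], "turn": 0, "hand": 0}, {"travel": [0.006, 0, 0.022], "turn": 0, "hand": 0}, {"travel": [0.009, 0, 0.026], "turn": 0, "hand": 0}, {"travel": [0.009, 0, 0.028], "turn": 0, "hand": 0}]'

```text
time: 13.22
eef_pos: [0.5253, 0.0563, 0.071]
ee_rot: [0.53, -3.093, 0.0]
contact_force: [-9.7, -3.1, 17.7]
finger_gap: 0.0004
grip_force: 8.7
```

Run:
```python
from m import *
s,p,d,L=look(); print(s["time"],s["eef_pos"],s["contact_force"]); print(barpt(.105,0,0),barpt(.105,0,.1))
```

```text
pitch~ -0.01 z0 0.0581
blue yaw 0.134
bar 54 [0.0892 0.0392 0.0919] [[0.0826, 0.0181, 0.0759], [0.0952, 0.0527, 0.0942]] sw 0.414
pad 446 [0.189  0.0201 0.0659] [[0.1678, -0.0043, 0.0617], [0.2113, 0.0596, 0.0784]]
13.2167 [0.52532986 0.05625444 0.07097029] [-9.67744705 -3.12915963 17.70132785]
[0.52541477 0.05619049 0.08800446] [0.52983629 0.05783625 0.09427445]
```

Request:
jog_arm --rows '[{"travel": [0, 0, 0.001], "turn": 0, "hand": 0}, {"travel": [0, 0, 0.002], "turn": 0, "hand": 0}, {"travel": [0, 0, 0.003], "turn": 0, "hand": 0}, {"travel": [0, 0, 0.003], "turn": 0, "hand": 0}]'

```text
time: 13.6
eef_pos: [0.5258, 0.0562, 0.0698]
ee_rot: [0.53, -3.093, -0.0]
contact_force: [-15.2, -4.3, 28.0]
finger_gap: 0.0003
grip_force: 14.0
```

Request:
jog_arm --rows '[{"travel": [0, 0, -0.004], "turn": 0, "hand": 0}, {"travel": [0, 0, -0.02], "turn": 0, "hand": 0}, {"travel": [0, 0, -0.05], "turn": 0, "hand": 0}, {"travel": [0, 0, -0.09], "turn": 0, "hand": 0}, {"travel": [0, 0, -0.13], "turn": 0, "hand": 0}]'

```text
time: 14.02
eef_pos: [0.5259, 0.0567, 0.199]
ee_rot: [0.531, -3.093, 0.001]
contact_force: [1.5, 0.9, 0.9]
finger_gap: 0.0005
grip_force: 0.0
```

Run:
```python
from m import *
s,p,d,L=look(); print(s["time"],s["eef_pos"],s["contact_force"])
cv2.imwrite("pics/s7.png",cv2.resize(p[150:310,150:330],None,fx=4,fy=3.7,interpolation=cv2.INTER_CUBIC)[...,::-1])
```

```text
pitch~ -0.001 z0 0.0574
blue yaw 0.132
bar 91 [0.0916 0.0251 0.0926] [[0.084, -0.0121, 0.0875], [0.0973, 0.0515, 0.0947]] sw 0.268
pad 447 [0.1894 0.0198 0.0661] [[0.1677, -0.0046, 0.062], [0.2114, 0.0596, 0.0787]]
14.0167 [0.52585231 0.05670668 0.19897521] [1.46931412 0.8502002  0.90860641]
```

View pics/s7.png

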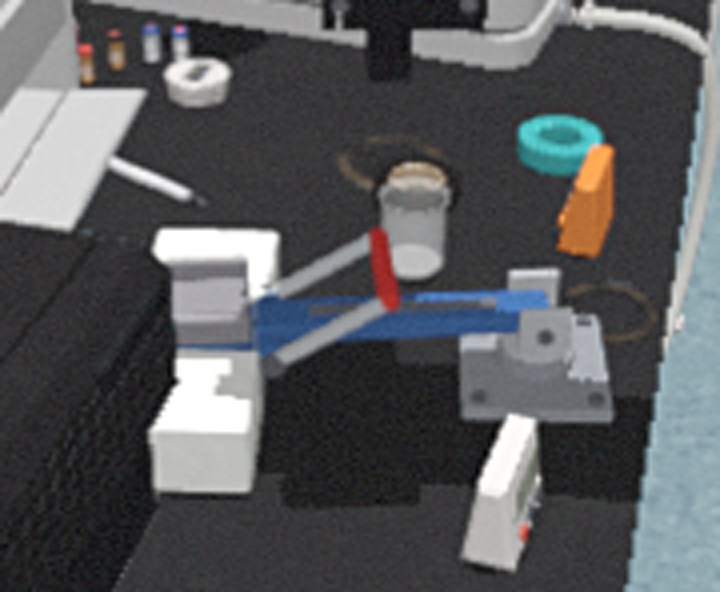

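The picture shows the coupler home in the block at (210,300) and the bail down over the level arm at (385,270). The beaker (412,225) and timer (500,490) haven't moved, and the gripper is clear. The bar's top measures 94–95 mm, against 94 mm for fully down.

```bash
python3 -c "
from bench import robot
print(robot.finish_job())"
```

```text
the job is handed in; nothing more can be done
None
```

I docked the coupler fully home over the ball with the handle up, pressed the handle fully down to lock it, and handed the job in at about 14 s; the last pictures show the arm level, the handle down and the beaker and timer unmoved; I did not re-measure the tape, and no verdict was returned.

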